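# Sweep the measured rings into the finished-parts bay

### The job

Clear the measured parts off the granite plate: with your fingers, sweep the three plain straight-sided rings (the tall narrow bush, the flat bush and the steel setting ring) along the plate into the open three-sided aluminium bay, until each is completely inside it and standing flat on the plate. Only push them, never pick them up or tip them over, and leave the bush with the flange and the milled block standing where they are.

Things in the scene. Friction and masses are not known exactly. Their poses are not given: they have to be found in the camera images.
- bay: Fixed three-sided bay of aluminium angle, no floor. Origin: centre of the enclosed rectangle, at plate level. x points from the open mouth inward (roughly to the robot's left), y along the back wall, z up. Inside 100 mm deep (x -50, the mouth, to +50 mm, the back wall), 160 mm wide. Walls 5 mm thick, 30 mm high; outside each side wall a foot flange 18 mm wide, 4 mm thick, with screw heads 10 mm high.
- tall_bush: Plain tall brass-coloured bush, a straight-sided tube 26 mm in diameter, 25 mm high, standing on end; to be swept into the bay. Origin: centre of its underside; z up along its bore. 0.05 to 0.09 kg.
- flat_bush: Plain flat grey metal bush, straight-sided, 36 mm in diameter, 12 mm high, lying flat with its bore upright; to be swept into the bay. Origin: centre of its underside; z up along its bore. 0.05 to 0.1 kg.
- steel_ring: Plain steel setting ring, straight-sided, 33 mm in diameter, 20 mm high, lying flat with its bore upright; to be swept into the bay. Origin: centre of its underside; z up along its bore. 0.06 to 0.12 kg.
- flanged_bush: Bush with a flange round its foot, standing loose between the rings and the vice; must stay where it is. Flange 48 mm in diameter and 4 mm thick, body above it 40 mm in diameter, 18 mm high in all. Origin: centre of its underside; z up.
- milled_block: Loose rectangular aluminium block with two bores in its top, 50 mm (its x) by 16 mm (its y) by 40 mm high, standing on its narrow side beyond the rings as seen from the robot; must stay where it is. Origin: centre of its underside; z up.

How it is judged:
By the outcome, as a careful person would: the job done as asked, in the order asked, and still so for the second after the job is handed in, with the robot touching nothing.
It also fails if it takes over 61 s, if anything falls off the work surface, if the arm or the gripper's body presses on something with over 40 N, if the wrist force passes 120 N, or if a joint passes its speed limit or range.

### The arm

A 6-joint arm with a two-finger parallel gripper is mounted at the origin on a cart in front of the work surface, level with it; the furniture and walls round the work are solid. World frame = base frame: x ahead of the robot, y to its left, z up, the work surface at z = 0. Lengths are in mm, angles in rad, forces in N, time in s.
With the tool pointing down it reaches from about 300 to 775 mm from the base axis. Payload 14.6 kg.
Tool frame: the origin (TCP) lies where the fingers leave the gripper's body, on its centre line; the fingertips stand 97 mm ahead of it and the grasp point (between the pads) lies ahead of it (grip_depth is the z of the grasp point in the tool frame, in mm); z points along the fingers, y is the line along which they close (so a half turn about z gives the same grasp; the last joint's range is limited). The gripper opens to 94 mm and grips with 3 to 60 N. Pads are 16 mm wide; open, the fingers measure 119 mm over their backs; the gripper's body (75 mm by 177 mm) begins 78 mm behind the grasp point.
Start: joints at [1.265, 0.3, 1.521, -0, 1.321, -0.067], TCP at [130.093, 534.383, 302.646] pointing down, gripper open.
Joint ranges: [-3.03, 3.03], [-0.79, 2.21], [0.23, 2.52], [-1.04, 4.18], [0, 3.07], [-2.55, 2.55]. Speed limits (rad/s): [2.22, 2.22, 2.57, 3.14, 3.14, 3.14].

### API

Orientations are given as [roll, pitch, yaw] about the fixed x, y, z axes, in that order (R = Rz(yaw) Ry(pitch) Rx(roll)).
In Python, from cell import read_state, camera, sign_off, regions_of, spot_point, grip_depth gives the robot as it stands. The module is installed in compiled form; this text tells all that it offers.
- The arm moves only by the tool send_rows, never from a script. Its argument "series" is a list of rows, each a list of 3 entries, a list of its own where there are three numbers: the shift along the world's x, y, z in mm, then the turn about the world's z in degrees, then the closure, from -1 (fully open) to 1 (shut), so that 0 is half open. A call has 1 to 12 rows; each row shifts and turns the commanded pose from where the row before left it; what a row does not reach is not made up. A row lasts 1/10 s, in which the tool goes at most 50 mm and 8.59 degrees, less where a joint would pass 70% of its speed; a pose out of reach is approached as far as the arm can. A call is refused whole if a number of a shift passes 50 or a number of a turn 8.59, either way. A call with a gripper value outside its range is refused whole. The fingers move at their own pace and stop on an object; "squeeze" is the grip in N (left out, the last holds). Time passes only in rows, so rows that do not move let the fingers close. It gives the time, the measured TCP pose, the force, the opening and the grip force at its end, in the units of the state.
- read_state(): the state, without advancing time (a new reading comes with each control period).
- camera(name): name is "scene" or "top"; returns a dict with "color" (480x640x3 uint8, blue, green, red), "fx", "fy", "cx", "cy" (pixels), "camera_from_world" (4x4, takes a point from world to camera coordinates). Camera axes: x right, y down, z forward; pixel columns grow to the right and rows downward; lengths in mm; the calibration is good to about 2 mm. A picture is of the moment at which its call begins. There is no depth.
- sign_off(): hands the job in; it is judged then, once.
Trained networks look in a picture, given as the dict that the camera call returned (one of the last four; its "shot" number tells which), for a name from the list of things; names that differ only in an ending like _2 or _b are one class to them, and where a whole thing is asked for, a point or a joint stands for the part that bears it (a point fixed in the world has none). Each returns a list of dicts, best first, with "confidence" (0 to 1); they miss things now and then, are a little off and sometimes report something else, mostly with a low value. They report only what shows in the picture. A call takes as long as a camera call.
- regions_of(thing, picture): "mask" (480x640 bool, what is visible of it).
- spot_point(thing, picture): "point" ([x, y, z] in mm, in the coordinates of the camera as it stood for that picture, good to about 4 mm: a listed point, or the origin of a listed thing).
The state is a dict: "clock": time; "joints": joint angles; "qd": joint speeds; "effort": joint torques, N m; "eef_pos": TCP position; "eef_rot": TCP orientation; "wrist_force": force on the tool from outside, world axes, zero at the start; "moment": the same for the moment, N m; "finger_gap": finger opening in mm; "finger_force": force on a finger pad.
Only numpy, scipy, OpenCV 4.12 (cv2) and the standard library are available. Lean on these libraries where they do the work, as an engineer would, in place of code of your own. Each camera call takes 0.05 s, during which the arm holds its last target. There are 200 camera calls.

## Working session

There is one attempt and no reset: what is moved stays moved. The work goes in short steps, Python scripts to look and compute and a tool call to move; the robot and the scene stay as the last step left them, time stands still between calls to the robot, and variables do not carry over. Pictures are saved under pics/ and viewed, at most 10 in all, crops included, and the job is handed in when it is done.

Besides the shell and the picture viewer there is one more tool, called after "Call:" as name(argument=value, ...), one argument or row to a line, values as JSON. send_rows: Moves the arm, as the interface text tells. Its arguments: {"type":"object","properties":{"series":{"type":"array"},"squeeze":{"type":"number"}},"required":["series"]}

```bash
mkdir -p pics; cat > h.py <<'E'
import numpy as np,cv2
from cell import *
N=["bay","tall_bush","flat_bush","steel_ring","flanged_bush","milled_block"]
H=dict(bay=30,tall_bush=25,flat_bush=12,steel_ring=20,flanged_bush=18,milled_block=40)
def look(cam,names=N,save=None):
    p=camera(cam);M=p["camera_from_world"];I=np.linalg.inv(M)
    if save: cv2.imwrite("pics/"+save,p["color"])
    for n in names:
        for r in spot_point(n,p)[:2]:
            w=I@np.r_[r["point"],1]; c=r["point"]
            print(cam,n,round(r["confidence"],2),w[:3].round(1),"px",round(p["fx"]*c[0]/c[2]+p["cx"]),round(p["fy"]*c[1]/c[2]+p["cy"]))
    return p
def unproj(p,u,v,z):
    I=np.linalg.inv(p["camera_from_world"]);d=I[:3,:3]@np.array([(u-p["cx"])/p["fx"],(v-p["cy"])/p["fy"],1]);o=I[:3,3]
    return o+d*(z-o[2])/d[2]
E
python3 - <<'E'
from h import *
s=read_state();print({k:np.round(v,2) for k,v in s.items()}, grip_depth() if callable(grip_depth) else grip_depth)
look("top",save="t0.png");look("scene",save="s0.png")
E
```

```text
{'clock': np.float64(0.0), 'joints': array([ 1.27,  0.3 ,  1.52, -0.  ,  1.32, -0.07]), 'qd': array([-0., -0.,  0., -0., -0., -0.]), 'effort': array([-0.000e+00, -5.318e+01, -3.527e+01,  7.000e-02,  2.000e-02,
       -0.000e+00]), 'eef_pos': array([130.06, 534.23, 302.08]), 'eef_rot': array([-3.14, -0.  ,  2.9 ]), 'wrist_force': array([-0.16, -0.34,  0.54]), 'moment': array([ 0.02,  0.03, -0.05]), 'finger_force': np.float64(0.0), 'finger_gap': np.float64(94.28)} 78.39999999999999
top tall_bush 0.68 [478.5  33.1   0.8] px 330 291
top flat_bush 0.67 [427.4  16.9   1.4] px 340 323
top steel_ring 0.76 [536.2  10.1   1.6] px 345 255
top flanged_bush 0.72 [492.1 -90.6   1.2] px 408 284
top milled_block 0.63 [6.134e+02 7.880e+01 4.000e-01] px 304 207
scene bay 0.8 [462.  221.9  -1.2] px 251 241
scene bay 0.74 [ 6.113e+02  7.600e+01 -1.000e-01] px 365 254
scene tall_bush 0.65 [477.3  37.8  -1.4] px 309 284
scene flat_bush 0.84 [423.6  17.8   2.3] px 284 297
scene steel_ring 0.63 [ 5.344e+02  6.300e+00 -4.000e-01] px 350 283
scene milled_block 0.97 [608.8  80.1   2.5] px 363 252
```

View pics/t0.png

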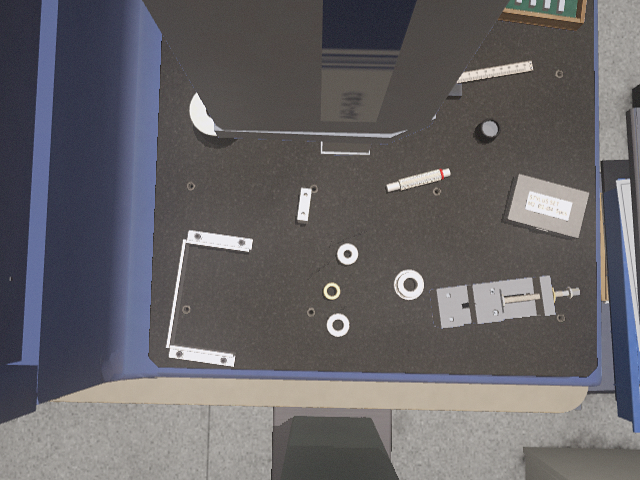

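View pics/s0.png

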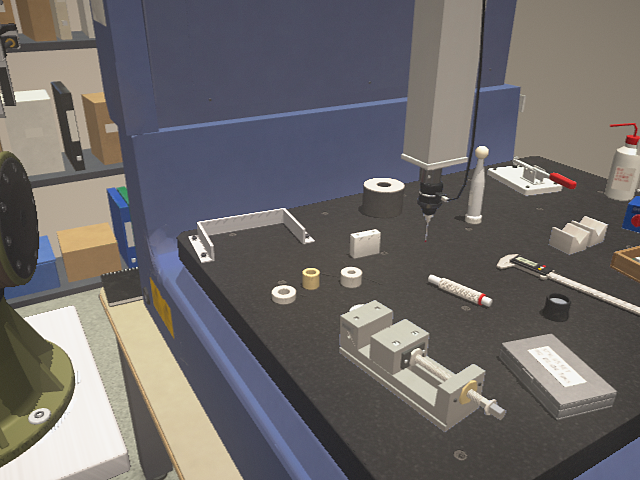

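The top view shows the bay at left, with flanges at rows about 240 and 355 and the back wall at column about 178. The rings are near (331,291), (338,325) and (347,254), the flanged bush at (408,285) and the milled block at (304,205). The scene view shows the CMM probe hanging at about (427,235), and a blue wall to the left of the bay. Next I'll measure the bay and the quill.

```bash
python3 - <<'E'
from h import *
p=look("top",[]);s=look("scene",[])
cv2.imwrite("pics/bay.png",cv2.resize(p["color"][215:380,145:365],None,fx=3.6,fy=3.6,interpolation=cv2.INTER_CUBIC))
r=regions_of("bay",p);print([x["confidence"] for x in r])
for n in N[:1]:
  for rr in r[:1]:
    m=rr["mask"];ys,xs=np.where(m);print(xs.min(),xs.max(),ys.min(),ys.max())
for q in ("tall_bush","flat_bush","steel_ring","flanged_bush","milled_block"):
    rr=regions_of(q,p)
    if rr:
        ys,xs=np.where(rr[0]["mask"]);print(q,rr[0]["confidence"],unproj(p,xs.mean(),ys.mean(),H[q]).round(1))
P=[]
for c in (p,s):
    P.append(np.array([[c["fx"],0,c["cx"]],[0,c["fy"],c["cy"]],[0,0,1]])@c["camera_from_world"][:3])
def tri(a,b):
    X=cv2.triangulatePoints(P[0],P[1],np.array(a,float).reshape(2,1),np.array(b,float).reshape(2,1));return (X[:3]/X[3]).ravel().round(1)
print("plate",tri((345,148),(437,162)))
print("top cam",np.linalg.inv(p["camera_from_world"])[:3,3],"scene cam",np.linalg.inv(s["camera_from_world"])[:3,3])
for z in (100,200,300): print(z,unproj(s,427,238,z).round(0))
for z in (200,300,400): print("quill edge",z,unproj(p,345,154,z).round(0),unproj(p,300,133,z+200).round(0))
E
```

```text
[0.69]
166 252 231 366
tall_bush 0.49 [478.2  31.4  25. ]
flat_bush 0.8 [425.7  20.1  12. ]
steel_ring 0.82 [537.7   8.6  20. ]
flanged_bush 0.93 [491.2 -89.7  18. ]
milled_block 0.79 [608.9  77.5  40. ]
plate [677.7  13.1 171.5]
top cam [467.3080965   54.8626164  920.30060204] scene cam [ 104.58942485 -615.43070323  448.31765763]
100 [603. -82. 100.]
200 [ 460. -235.  200.]
300 [ 317. -388.  300.]
quill edge 200 [651.  23. 200.] [619.  74. 400.]
quill edge 300 [626.  27. 300.] [590.  70. 500.]
quill edge 400 [600.  32. 400.] [561.  66. 600.]
```

View pics/bay.png

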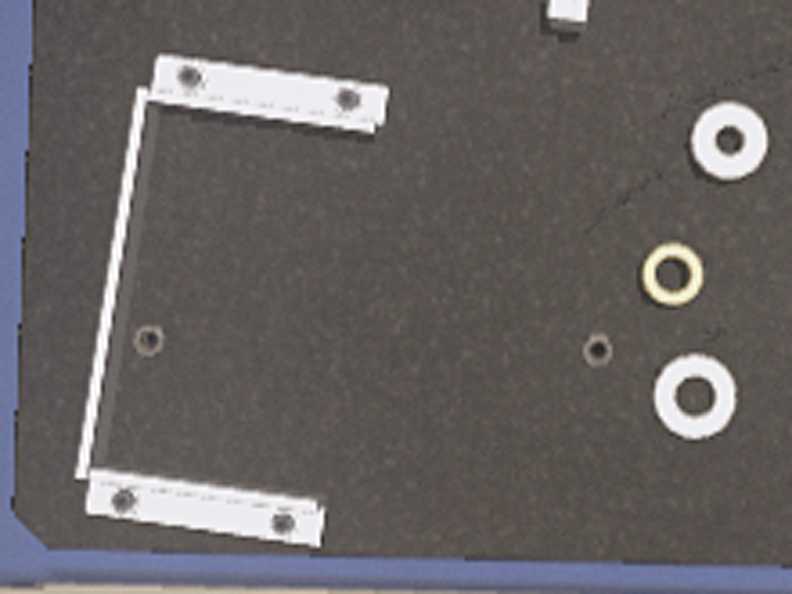

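```bash
cat >> h.py <<'E'
E
python3 - <<'E'
from h import *
p=look("top",[])
C=np.array([unproj(p,145+u/3.6,215+v/3.6,30) for u,v in ((375,132),(318,502),(150,100),(95,472))])
print(C.round(1), [np.linalg.norm(C[a]-C[b]).round(1) for a,b in ((0,1),(2,3),(0,2),(1,3))])
c=C.mean(0)[:2]; x=(C[2]+C[3]-C[0]-C[1])[:2]; y=(C[1]+C[3]-C[0]-C[2])[:2]
a=np.arctan2(x[1],x[0]);b=np.arctan2(-y[0],y[1]);print("c",c,np.degrees([a,b]))
a=(a+b)/2;R=np.array([[np.cos(a),np.sin(a)],[-np.sin(a),np.cos(a)]])
for n,w in dict(tall=(478.5,32.5),flat=(425.5,19),steel=(537,9)).items(): print(n,(R@(np.array(w)-c)).round(1))
print("targets", [(c+R.T@np.array(t)).round(1) for t in ((5,0),(5,50),(5,-50))])
E
```

```text
[[536.4 161.5  30. ]
 [377.1 180.9  30. ]
 [548.1 259.4  30. ]
 [387.6 276.8  30. ]] [np.float64(160.5), np.float64(161.4), np.float64(98.7), np.float64(96.5)]
c [462.32536752 219.6452338 ] [83.4704262  83.43164341]
tall [-184.1  -37.4]
flat [-203.5   13.7]
steel [-200.8  -98.2]
targets [array([462.9, 224.6]), array([413.2, 230.3]), array([512.6, 218.9])]
```

Call:
send_rows(
  series=[
    [[-7,-45,0],-5.9,0.7],
    [[-7,-45,0],-5.9,0.7],
    [[-7,-45,0],-5.9,0.7],
    [[30,-33,0],-5.9,0.7],
    [[30,-33,0],-6,0.7],
    [[30,-33,0],-6,0.7],
    [[30,-33,0],-6,0.7],
    [[30,-33,0],-6,0.7],
    [[31,-34,0],-6,0.7],
    [[31,-34,0],-6,0.7],
    [[31,-34,0],-6,0.7],
    [[31,-34,0],-5.7,0.7],
  ],
  squeeze=20,
)

```text
clock: 2.35
eef_pos: [384.1, 96.5, 303.0]
eef_rot: [3.141, -0.0, 1.654]
wrist_force: [-0.1, 0.9, 0.8]
finger_gap: 14.4
finger_force: 0.0
```

Call:
send_rows(
  series=[
    [[33,-35,0],0,0.7],
    [[33,-34,0],0,0.7],
    [[32,-33,-20],0,0.7],
    [[0,0,-45],0,0.7],
    [[0,0,-45],0,0.7],
    [[0,0,-40],0,0.7],
    [[0,0,-25],0,0.7],
    [[0,0,-10],0,0.7],
    [[0,0,0],0,0.7],
    [[0,0,0],0,0.7],
  ],
)

```text
clock: 3.35
eef_pos: [481.6, -3.5, 118.9]
eef_rot: [3.14, 0.0, 1.659]
wrist_force: [-0.2, 0.5, 1.0]
finger_gap: 13.9
finger_force: 0.0
```

```bash
python3 - <<'E'
from h import *
look("scene",[],save="s1.png");s=read_state();print(s["eef_pos"],s["eef_rot"],s["wrist_force"])
E
```

```text
[481.70152749  -3.55674521 119.16321745] [3.13925840e+00 3.95018804e-04 1.65842892e+00] [-0.32962444 -0.6105715   0.71565316]
```

View pics/s1.png

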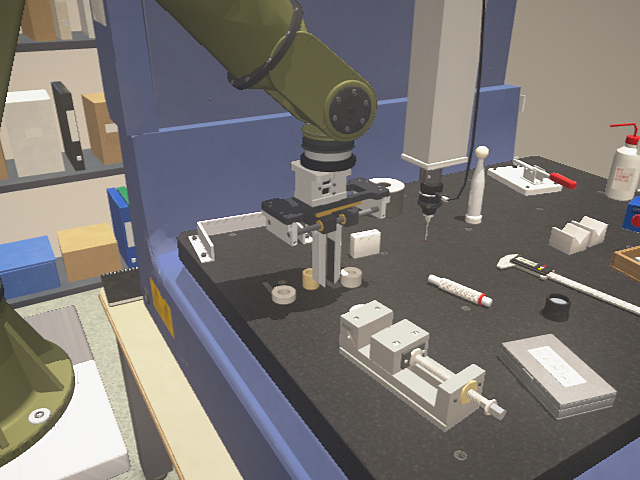

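The fingers stand behind the tall bush at about (325,285), clear of the other rings. I'll lower them and push.

Call:
send_rows(
  series=[
    [[0,0,-16],0,0.7],
    [[0,0,0],0,0.7],
    [[-0.5,8,0],0,0.7],
    [[-1,10,0],0,0.7],
    [[-1,14,0],0,0.7],
    [[-1.4,16,0],0,0.7],
    [[-1.4,16,0],0,0.7],
    [[-1.4,16,0],0,0.7],
    [[-1.4,16,0],0,0.7],
    [[-1.4,16,0],0,0.7],
    [[-1,10,0],0,0.7],
    [[0,0,0],0,0.7],
  ],
)

```text
clock: 4.6
eef_pos: [470.3, 119.9, 101.9]
eef_rot: [3.141, -0.0, 1.66]
wrist_force: [-0.4, -0.1, -0.2]
finger_gap: 14.0
finger_force: 0.0
```

```bash
python3 - <<'E'
from h import *
look("scene",N[1:4],save="s2.png");s=read_state();print(s["eef_pos"],s["eef_rot"],s["wrist_force"])
E
```

```text
scene tall_bush 0.42 [ 4.722e+02  1.461e+02 -4.000e-01] px 275 256
scene flat_bush 0.95 [425.6  23.   -2.9] px 284 298
scene steel_ring 0.61 [534.3  10.5   1. ] px 349 281
[470.54031055 118.11014482 101.75004917] [-3.14157993e+00  4.71727828e-05  1.65797651e+00] [ 0.34510043 -0.47804722 -0.38147676]
```

View pics/s2.png

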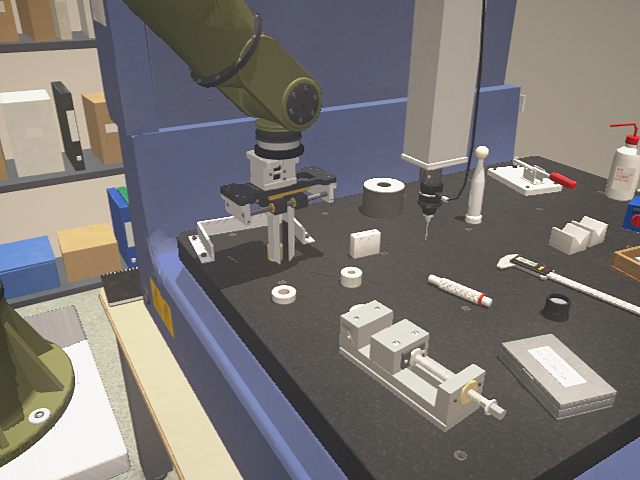

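The tall bush is upright, caged ahead of the fingers at about (275,256); the other two rings have not moved. I'll keep pushing, then back off and lift.

Call:
send_rows(
  series=[
    [[-1,10,0],0,0.7],
    [[-1.2,15,0],0,0.7],
    [[-1.2,15,0],0,0.7],
    [[-1.2,15,0],0,0.7],
    [[-1.2,15,0],0,0.7],
    [[-1.2,15,0],0,0.7],
    [[-1,10,0],0,0.7],
    [[-0.5,7,0],0,0.7],
    [[0,3,0],0,0.7],
    [[0,1,0],0,0.7],
    [[0,0,0],0,0.7],
    [[1.5,-15,0],0,0.7],
  ],
)

```text
clock: 6.0
eef_pos: [463.5, 209.6, 101.7]
eef_rot: [3.141, -0.0, 1.659]
wrist_force: [0.7, -0.9, -0.4]
finger_gap: 14.0
finger_force: 0.0
```

Call:
send_rows(
  series=[
    [[0,-10,25],0,0.7],
    [[-3,-30,25],0,0.7],
    [[-6,-40,0],0,0.7],
    [[-6,-40,0],0,0.7],
    [[-6,-40,0],0,0.7],
    [[-6,-40,0],0,0.7],
    [[-6,-31,0],0,0.7],
    [[0,0,-20],0,0.7],
    [[0,0,-15],0,0.7],
    [[0,0,0],0,0.7],
  ],
)

```text
clock: 7.0
eef_pos: [429.4, -22.6, 115.4]
eef_rot: [-3.139, -0.001, 1.657]
wrist_force: [0.3, -0.4, -0.3]
finger_gap: 14.0
finger_force: 0.0
```

```bash
python3 - <<'E'
from h import *
look("scene",N[1:5],save="s3.png");look("top",N[1:5]);s=read_state();print(s["eef_pos"],s["eef_rot"],s["wrist_force"])
E
```

```text
scene flat_bush 0.75 [426.1  19.6   2.8] px 285 296
top tall_bush 0.72 [463.3 242.4  -0.6] px 200 297
top flat_bush 0.54 [424.3  21.1   1.4] px 337 325
top steel_ring 0.61 [537.5   8.5   1. ] px 346 255
top flanged_bush 0.9 [491.7 -92.7   3.2] px 409 285
top flanged_bush 0.51 [5.369e+02 1.350e+01 5.000e-01] px 343 255
[430.58772281 -21.44962546 116.93915671] [3.14117400e+00 8.00851496e-05 1.65869014e+00] [-0.36052492  0.23062338 -1.20565678]
```

View pics/s3.png

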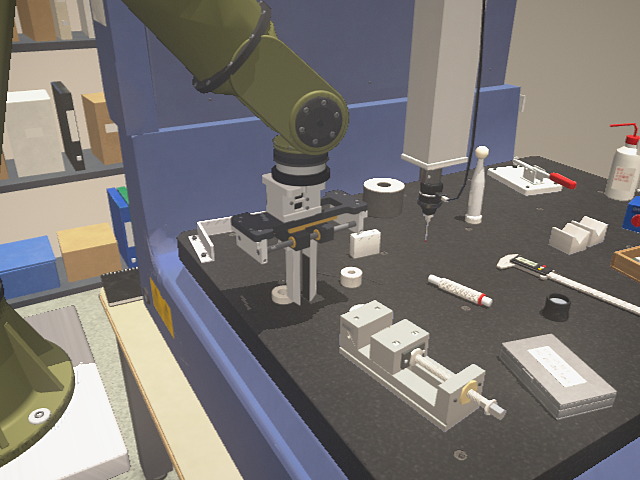

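The tall bush is inside the bay, at world (463,242). The fingers are behind the flat bush at about (300,295), so I'll push that next.

Call:
send_rows(
  series=[
    [[0,0,-14.5],0,0.7],
    [[0,0,0],0,0.7],
    [[-0.8,8,0],0,0.7],
    [[-1,10,0],0,0.7],
    [[-1.2,14,0],0,0.7],
    [[-1.4,16,0],0,0.7],
    [[-1.4,16,0],0,0.7],
    [[-1.4,16,0],0,0.7],
    [[-1.4,16,0],0,0.7],
    [[-1.4,16,0],0,0.7],
    [[-1.4,16,0],0,0.7],
    [[-1.4,15,0],0,0.7],
  ],
)

```text
clock: 8.7
eef_pos: [417.4, 122.9, 102.7]
eef_rot: [3.141, -0.0, 1.659]
wrist_force: [0.2, -0.6, -0.5]
finger_gap: 14.1
finger_force: 0.2
```

Call:
send_rows(
  series=[
    [[-1.4,15,0],0,0.7],
    [[-1.4,15,0],0,0.7],
    [[-1.2,15,0],0,0.7],
    [[-1.2,14,0],0,0.7],
    [[-1,10,0],0,0.7],
    [[-0.5,7,0],0,0.7],
    [[-0.3,4,0],0,0.7],
    [[0,2,0],0,0.7],
    [[0,0,0],0,0.7],
    [[1,-15,0],0,0.7],
    [[0,-10,20],0,0.7],
    [[0,-10,30],0,0.7],
  ],
)

```text
clock: 9.9
eef_pos: [411.1, 167.5, 151.7]
eef_rot: [-3.138, 0.001, 1.658]
wrist_force: [0.2, -0.3, -0.8]
finger_gap: 14.0
finger_force: 0.0
```

Call:
send_rows(
  series=[
    [[15,-35,0],1,0.7],
    [[15,-38,0],1,0.7],
    [[20,-38,0],1,0.7],
    [[20,-38,-5],1,0.7],
    [[26,-30,-10],1,0.7],
    [[30,-19,-10],0,0.7],
    [[0,0,0],0,0.7],
    [[0,0,0],0,0.7],
  ],
)

```text
clock: 10.7
eef_pos: [537.4, -30.1, 126.6]
eef_rot: [-3.14, -0.0, 1.744]
wrist_force: [-0.2, 0.3, 1.4]
finger_gap: 14.3
finger_force: 0.0
```

```bash
python3 - <<'E'
from h import *
look("scene",N[1:5],save="s4.png");look("top",N[1:5]);s=read_state();print(s["eef_pos"],s["eef_rot"],s["wrist_force"])
E
```

```text
scene tall_bush 0.55 [462.5 247.8  -0.9] px 246 235
scene flat_bush 0.6 [4.127e+02 2.294e+02 2.000e-01] px 224 245
scene steel_ring 0.61 [536.8   6.8   1.2] px 351 282
top tall_bush 0.6 [462.4 244.2  -1. ] px 198 298
top flat_bush 0.84 [410.7 227.4   1.3] px 207 331
top flat_bush 0.21 [462.9 243.3  -2.2] px 199 298
top steel_ring 0.69 [ 4.630e+02  2.468e+02 -4.000e-01] px 197 298
[537.6524246  -29.30291175 127.40542216] [3.14129985e+00 6.03142626e-05 1.74600628e+00] [-0.4658782  -0.40811058  0.37935337]
```

View pics/s4.png

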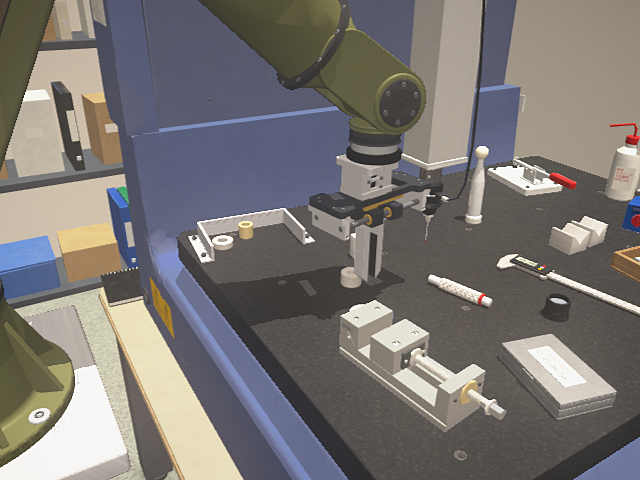

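The tall and flat bushes stand flat in the bay at (246,230) and (223,242). The gripper is behind the steel ring and clear of the quill. I'll push the steel ring now.

Call:
send_rows(
  series=[
    [[0,0,-25],0,0.7],
    [[0,0,0],0,0.7],
    [[-1,6,0],0,0.7],
    [[-1.5,8,0],0,0.7],
    [[-2,10,0],0,0.7],
    [[-2.6,13,0],0,0.7],
    [[-3,15,0],0,0.7],
    [[-3,15,0],0,0.7],
    [[-3,15,0],0,0.7],
    [[-3,15,0],0,0.7],
    [[-3,15,0],0,0.7],
    [[-2,10,0],0,0.7],
  ],
)

```text
clock: 12.4
eef_pos: [513.2, 93.9, 102.1]
eef_rot: [-3.141, -0.0, 1.746]
wrist_force: [-0.7, -0.5, -0.8]
finger_gap: 14.3
finger_force: 0.2
```

```bash
python3 - <<'E'
from h import *
look("scene",N[3:4]);p=look("top",[]);s=read_state();print(s["eef_pos"],s["eef_rot"],s["wrist_force"])
E
```

```text
scene steel_ring 0.7 [509.3 117.8   0.8] px 302 257
[513.4942158   92.98279897 102.13790865] [-3.14145020e+00 -1.31699876e-05  1.74660363e+00] [ 0.247686    0.18873507 -0.77425679]
```

Call:
send_rows(
  series=[
    [[-2,10,0],0,0.7],
    [[-2.4,14,0],0,0.7],
    [[-2.4,15,0],0,0.7],
    [[-1,15,0],0,0.7],
    [[-1,15,0],0,0.7],
    [[-1,12,0],0,0.7],
    [[0,8,0],0,0.7],
    [[0,5,0],0,0.7],
    [[0,3,0],0,0.7],
    [[0,1,0],0,0.7],
    [[0,0,0],0,0.7],
    [[2,-15,0],0,0.7],
  ],
)

```text
clock: 13.75
eef_pos: [505.7, 175.6, 102.2]
eef_rot: [3.141, -0.0, 1.747]
wrist_force: [0.1, -0.1, 0.1]
finger_gap: 14.0
finger_force: 0.0
```

Call:
send_rows(
  series=[
    [[0,-12,20],0,0.7],
    [[-5,-30,30],0,0.7],
    [[-15,-40,20],0,0.7],
    [[-15,-40,20],0,0.7],
    [[-15,-40,10],0,0.7],
    [[-10,-40,0],0,0.7],
    [[0,0,0],0,0.7],
    [[0,0,0],0,0.7],
  ],
)

```text
clock: 14.55
eef_pos: [445.6, -27.7, 202.3]
eef_rot: [3.141, 0.0, 1.743]
wrist_force: [0.1, 0.0, 1.0]
finger_gap: 14.3
finger_force: 0.0
```

```bash
python3 - <<'E'
from h import *
look("scene",N[1:6],save="s5.png");p=look("top",N[1:6])
cv2.imwrite("pics/bay2.png",cv2.resize(p["color"][190:380,145:425],None,fx=2.8,fy=2.8,interpolation=cv2.INTER_CUBIC))
s=read_state();print(s["clock"],s["eef_pos"])
E
```

```text
scene tall_bush 0.54 [463.2 250.7  -0.5] px 245 234
scene tall_bush 0.36 [4.991e+02 2.153e+02 3.000e-01] px 271 237
scene flat_bush 0.79 [411.7 226.2   2. ] px 224 245
scene steel_ring 0.59 [499.3 213.3  -0.8] px 272 238
scene milled_block 0.74 [606.2  75.8   3.7] px 363 253
top flat_bush 0.9 [412.5 225.8   5.4] px 208 330
top steel_ring 0.91 [ 5.022e+02  2.164e+02 -3.000e-01] px 217 274
top flanged_bush 0.69 [492.3 -93.5   0.7] px 409 284
top flanged_bush 0.32 [499.6 216.2  -1.1] px 217 275
top milled_block 0.92 [614.5  78.1  -1. ] px 304 206
15.15 [445.82637675 -26.37646541 202.1452843 ]
```

View pics/s5.png

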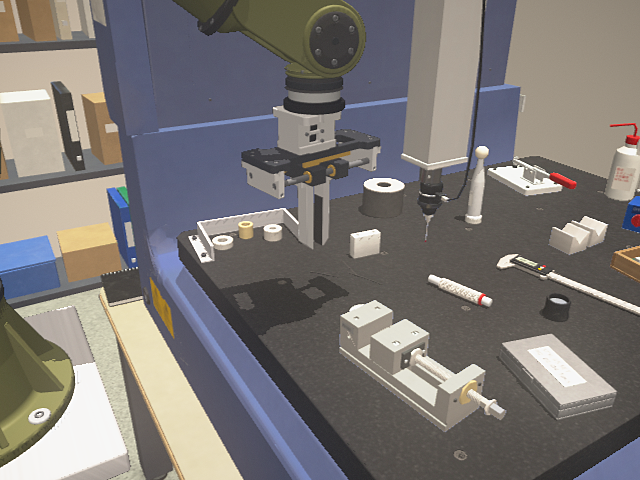

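View pics/bay2.png

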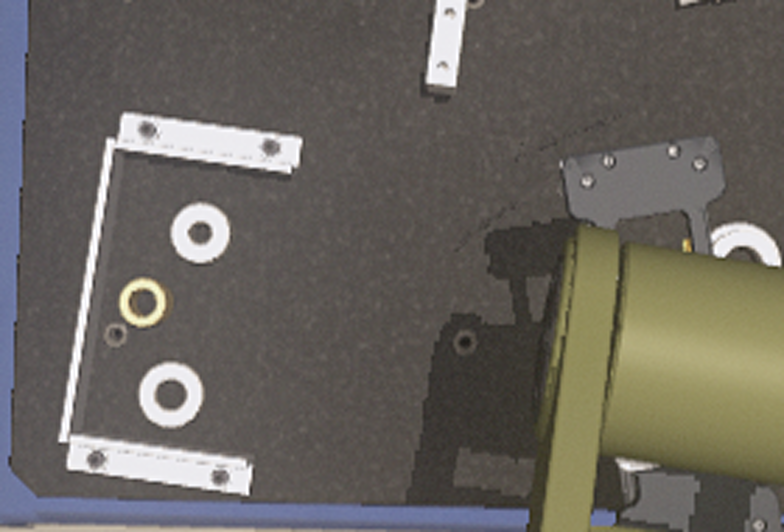

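All three rings stand flat well inside the bay, at crop positions (200,232), (142,302) and (171,394). The block and the flanged bush have not moved, and the arm is clear, so I'm handing in.

```bash
python3 -c "
from cell import *
print(sign_off())"
```

```text
the job is handed in; nothing more can be done
None
```

I swept all three rings into the bay and handed the job in at about 15 s; the last pictures show each one fully inside and standing flat, with the flanged bush and milled block unmoved.

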